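Lock the hold-down clamp of a control-unit programming fixture

TASK

Lock the engine control unit down in its programming fixture: with the fingers shut, push the clamp's tall black knob along the L-shaped slot to the corner, then sideways along the short leg to its very end, so that the clamp's steel tongue lies over the unit's ear. Only push the knob from outside, never grip it; do not touch the control unit, leave the loose things on the bench where they are, and finish with the hand clear.

Things in the scene. Friction and masses are not known exactly. Their poses are not given: they have to be found in the camera images.
- fixture: fixed aluminium base plate, 200 x 350 x 12 mm, lying on the bench, yaw within 25 degrees. Origin: below the corner of the L-shaped slot (where its legs' centre lines meet), at bench height. x runs along the long leg towards the corner, y along the short leg, away from the corner and towards the control unit; z is up. The plate covers x = -110 to 90, y = -90 to 260 mm
- slot_corner (a point): corner of the L slot, on its centre lines, at the top of the grey gate plate (z = 22 mm). The plate covers x = -85 to 30, y = -30 to 63 mm of the fixture. The slot is 18 mm wide; knob positions: long leg from x = -60 mm to 0 (stop at +3), short leg from y = 0 to its end at y = 39 mm. Axes as the fixture's
- probe_bar (a point): middle of the probe frame's bar, on two aluminium posts over the control unit's far side; frame and probe board fill x = 20 to 90, y = 107 to 243 mm of the fixture, up to z = 163 mm
- knob (a point): middle of the clamp's black upright round knob, 26 mm in diameter and 40 mm tall (z = 38 to 78 mm above the bench; this point is at 58 mm). Under it a 12 mm steel stem runs in the slot with 3 mm play to each side, so it must be within 3 mm of the corner's centre line to turn into the short leg
- clamp: the whole clamp: knob, and under it the steel tongue, a flat bar 24 mm wide (x) and 60 mm long, from y = -12 to +48 mm of the knob's axis, z = 28 to 35 mm. Origin on the knob's axis at bench height; axes as the fixture's. It slides only in x and y of the fixture: it can neither turn, tip nor be lifted, and stays where it is left. Sliding takes about 1 to 3 N
- clamp_along (a joint): m; travel of the knob along the fixture's x axis: 0 at the start of the long leg, 0.060 on the corner's centre line, stop at 0.063. Starts between 0 and 0.025
- clamp_across (a joint): m; travel of the knob along the fixture's y axis: 0 in the long leg, stop at 0.039 at the end of the short leg
- ecu: engine control unit in an open aluminium tray with a green board on top and black connectors on its -x side, fixed to the plate. Origin and axes are the fixture's. It covers x = -85 to 68 and y = 86 to 231 mm, up to z = 45 mm; its ear towards the clamp covers x = -15 to 15, y = 64 to 86 mm, top at z = 26 mm
- thumbscrew: loose spare thumbscrew, black head 22 mm in diameter and 13 mm tall with an 8 mm steel stud pointing up, 35 mm tall in all, standing on the base plate beyond the knob; origin under its middle
- plug: loose grey plug housing, 26 x 44 x 30 mm, on the bench right beside the base plate's -y edge; origin under its middle
- adapter: loose black power adapter, 85 x 55 x 45 mm, on the bench on the fixture's -y side; origin under its middle
- torch: black torch standing on its head, up to 52 mm in diameter, 160 mm tall, far left on the bench; origin under its middle
- driver: screwdriver lying on the bench to the left; origin under its middle, handle towards its own -x
- spool: steel-coloured solder spool standing on its flange, 60 mm in diameter, 42 mm tall, left on the bench; origin under its middle
- screwjar: small glass jar, 48 mm in diameter, 55 mm tall, near right on the bench; origin under its middle

How it is judged:
On the way, in this order (a step that is already met when the one before it is completed fails the run):
1. the knob is pushed along the long leg to the corner (value of joint clamp_along above 0.054 m and value of joint clamp_across below 0.01 m).
2. the knob is pushed to the end of the short leg (value of joint clamp_along above 0.054 m and value of joint clamp_across above 0.033 m), for 0.2 s.
At the end, for the whole second after the job is handed in: the clamp rests at the end of the short leg, clamp_across above 0.033 m (stop at 0.039) and clamp_along above 0.054 m, so that its tongue lies over the control unit's ear (all of step 2 and velocity of joint clamp_along between -0.005 and 0.005 m/s and velocity of joint clamp_across between -0.005 and 0.005 m/s); the robot touches nothing.
It fails at once if the knob is gripped (it stands between the fingers' pads) (horizontal distance between the grasp point and knob below 0.01 m and z of the grasp point in the frame of fixture below 0.088 m and contact force between the fingers and clamp above 0.5 N).
It fails at once if the robot touches the control unit (contact force between any of the fingers, the arm and ecu above 1 N).
It fails at once if a loose thing on the bench is moved more than 20 mm or lifted (distance of any of thumbscrew, plug, adapter, torch, driver, spool, screwjar from where it was at the start of the episode above 0.02 m).
It also fails if it takes over 40 s, if anything falls off the work surface, if the arm or the gripper's body presses on something with over 40 N, if the wrist force passes 120 N, or if a joint passes its speed limit or range.

ROBOT

A 7-joint arm with a two-finger parallel gripper is mounted at the origin on the work surface. World frame = base frame: x ahead of the robot, y to its left, z up, the work surface at z = 0. Lengths are in m, angles in rad, forces in N, time in s.
With the tool pointing down it reaches from about 0.425 to 0.875 m from the base axis. Payload 9.9 kg.
Tool frame: the origin (TCP) lies on the centre line of the jaws, within the pads' length; the fingertips stand 25 mm ahead of it and the grasp point (between the pads) lies 6 mm ahead of it; z points along the fingers, y is the line along which they close (so a half turn about z gives the same grasp; the last joint's range is limited). The gripper opens to 85 mm and grips with 20 to 120 N. Pads are 22 mm wide; open, the fingers measure 114 mm over their backs; the gripper's body (76 mm by 85 mm) begins 54 mm behind the grasp point. The pads swing forward as they close: fully open they stand 13 mm farther back than shut.
Start: joints at [-1.342, 0.576, 0.025, 1.437, -0.015, 1.129, -0.057], TCP at [0.208, 0.642, 0.256] pointing down, gripper open.
Joint ranges: [-2.76, 2.76], [-0.34, 2.15], [-1.52, 1.57], [0.19, 2.46], [-1.09, 4.23], [0.17, 1.99], [-2.82, 2.82]. Speed limits (rad/s): [2.22, 2.22, 3.01, 3.01, 3.14, 3.14, 3.14].

INTERFACE

Orientations are given as a unit quaternion [w, x, y, z].
In Python, from rig import movep, line_to, goto_joints, move_gripper, pause, inverse_kinematics, get_state, snapshot, PlanningError, finish_job, silhouettes gives the robot as it stands. Calls block until the motion is done:
- movep(position, orientation): joint-space move of the TCP to a pose.
- line_to(position, attitude=None, rate=0.15, contact_N=None): straight line of the TCP; attitude=None keeps the orientation; rate is the mean speed in m/s. With contact_N (N) it stops when the force on the tool has changed by that much, and returns True; else False.
- goto_joints(angles): joint-space move.
- move_gripper(opening, grasp_force=None): finger opening in m; grasp_force is the grip in N (None keeps the last); returns when the fingers have stopped.
- pause(seconds).
- inverse_kinematics(position, orientation): joint angles nearest the present ones, or None.
- get_state(): the state.
- snapshot(name): name is "scene" or "side" or "wrist"; returns a dict with "img" (480x640x3 uint8, red, green, blue), "mtx" (3x3 intrinsics, pixels), "eye" and "attitude" of the camera in the world. Camera axes: x right, y down, z forward; pixel columns grow to the right and rows downward; lengths in m; the calibration is good to about 2 mm. A picture is of the moment at which its call begins. There is no depth.
A pose or a line that the arm cannot do raises PlanningError and nothing moves.
- finish_job(): hands the job in; it is judged then, once.
Trained networks look in the newest picture that a camera, given by its name, has taken for a name from the list of things; names that differ only in an ending like _2 or _b are one class to them, and where a whole thing is asked for, a point or a joint stands for the part that bears it (a point fixed in the world has none). Each returns a list of dicts, best first, with "confidence" (0 to 1); they miss things now and then, are a little off and sometimes report something else, mostly with a low value. They report only what shows in the picture. A call takes as long as a camera call.
- silhouettes(camera, thing): "pixels" (480x640 bool, what is visible of it) and "box" ([left, top, width, height] in pixels, round what is visible of it).
The state is a dict: "t": time; "q": joint angles; "qvel": joint speeds; "tau": joint torques, N m; "position": TCP position; "ee_rot": TCP orientation; "contact_force": force on the tool from outside, world axes, zero at the start; "torque": the same for the moment, N m; "opening": finger opening in m; "gripper_force": force on a finger pad.
Only numpy, scipy, OpenCV 4.12 (cv2) and the standard library are available. Lean on these libraries where they do the work, as an engineer would, in place of code of your own. Each camera call takes 0.05 s, during which the arm holds its last target. There are 200 camera calls.

## Working session

There is one attempt and no reset: what is moved stays moved. The work goes in short steps, each a Python script; the robot and the scene stay as the last script left them, time stands still between calls to the robot, and variables do not carry over. Pictures are saved under pics/ and viewed, at most 10 in all, crops included, and the job is handed in when it is done.

```bash
mkdir -p pics; ls; python3 - <<'E'
from rig import *
import cv2,numpy as np
for c in ["scene","side"]:
    s=snapshot(c); cv2.imwrite(f"pics/{c}0.png",s["img"][:,:,::-1])
    print(c,s["mtx"],s["eye"],s["attitude"])
    for t in ["knob","fixture","slot_corner","clamp","ecu","thumbscrew","plug","adapter","probe_bar"]:
        try:
            print(t,[(round(d["confidence"],2),d["box"],np.argwhere(d["pixels"]).mean(0)[::-1].round(1)) for d in silhouettes(c,t)[:2]])
        except Exception as e: print(t,e)
print(get_state())
E
```

```text
pics
scene [[576.24399653   0.         319.68929144]
 [  0.         576.24399653 248.72563293]
 [  0.           0.           1.        ]] [ 1.2186491  -0.58189835  0.88199843] [-0.38333125  0.82762645  0.3729623  -0.17026667]
knob [(0.7, [236.0, 295.1, 24.9, 25.3], array([246.8, 306.5]))]
fixture [(0.71, [192.6, 218.9, 165.7, 162.3], array([281.3, 303.4]))]
slot_corner [(0.64, [194.9, 219.5, 162.1, 162.3], array([281.5, 303.3])), (0.55, [267.0, 353.1, 11.4, 15.6], array([270.9, 361. ]))]
clamp [(0.61, [237.1, 296.6, 22.2, 23.1], array([246.6, 306.4]))]
ecu [(0.83, [252.9, 243.4, 94.7, 67.6], array([294.3, 276.5]))]
thumbscrew []
plug [(0.84, [200.5, 347.8, 23.2, 31.1], array([209.8, 362.8])), (0.35, [192.2, 219.8, 164.4, 161.0], array([281.2, 303.6]))]
adapter [(0.92, [187.5, 386.3, 56.1, 55.7], array([214.4, 413.1]))]
probe_bar [(0.56, [193.0, 218.9, 164.5, 161.2], array([281.2, 303.2]))]
side [[452.12082342   0.         311.1020215 ]
 [  0.         452.12082342 240.50654509]
 [  0.           0.           1.        ]] [0.40401111 1.04008395 0.66581365] [ 0.0344031  -0.06174452  0.86
[... 797 characters left out ...]
))]
{'t': 1.0, 'q': array([-1.34177666,  0.57565704,  0.024929  ,  1.43708159, -0.01500556,
        1.12898366, -0.05647969]), 'qvel': array([ 0.00154121,  0.00063057,  0.00116289, -0.0012153 , -0.00067336,
       -0.00034497, -0.00116519]), 'tau': array([ 1.47033875e-04, -7.65496159e+01,  2.24892586e+00, -2.86296505e+01,
        1.53630297e-02,  2.51861020e-03, -2.59557794e-05]), 'position': array([0.20773952, 0.64225768, 0.2563249 ]), 'ee_rot': array([5.29481641e-06, 1.55776818e-01, 9.87792277e-01, 2.75208466e-05]), 'contact_force': array([ 0.03562466, -0.25831485,  0.08765789]), 'torque': array([-0.00660843,  0.01722039, -0.02700312]), 'gripper_force': 0.0, 'opening': 0.08560804833280256}
```

```bash
python3 - <<'E'
import cv2,numpy as np
a=cv2.imread("pics/scene0.png")[200:450,150:400]; b=cv2.imread("pics/side0.png")[180:300,250:400]
cv2.imwrite("pics/a.png",cv2.resize(a,(600,600),interpolation=3))
cv2.imwrite("pics/b.png",cv2.resize(b,(750,600),interpolation=3))
E
```

```text
(no output)
```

View pics/a.png

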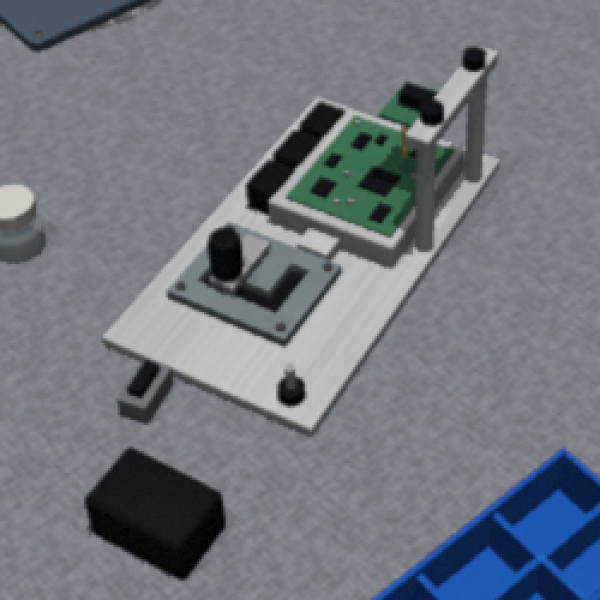

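View pics/b.png

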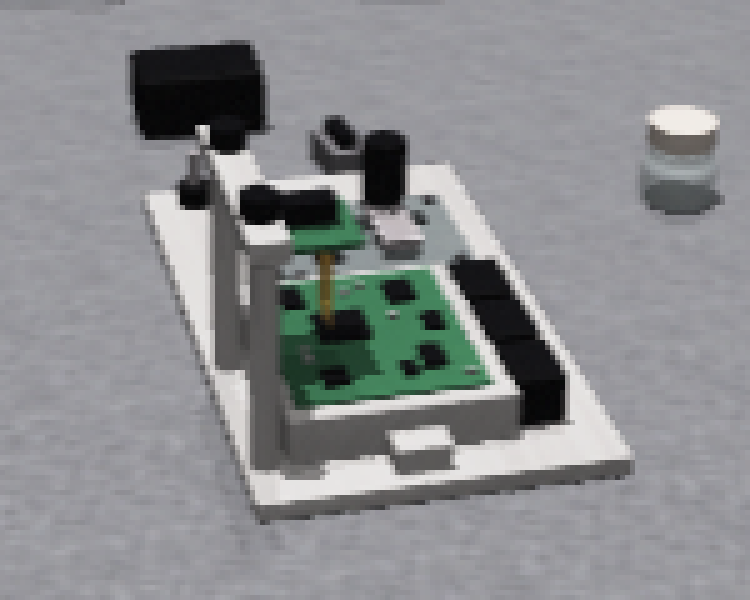

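The scene crop shows the base plate corners at crop (105,338), (312,432) and (498,160), with the knob at (225,253). The slot runs right to the corner, then up toward the ECU. The side crop shows all four plate corners, and the thumbscrew stands near the +x/-y corner. Next I fit the fixture pose from these corners.

```bash
cat > h.py <<'E'
import numpy as np
from scipy.spatial.transform import Rotation as R
from scipy.optimize import least_squares
def rot(q): return R.from_quat(np.roll(q,-1)).as_matrix()
class Cam:
    def __init__(s,K,e,q): s.K,s.e,s.R=np.array(K),np.array(e),rot(q)
    def proj(s,P):
        p=(np.atleast_2d(P)-s.e)@s.R@s.K.T; return p[:,:2]/p[:,2:]
    def ray(s,uv,z):
        d=s.R@np.linalg.solve(s.K,[uv[0],uv[1],1]); return s.e+d*(z-s.e[2])/d[2]
def F2W(p,P):
    P=np.atleast_2d(P).astype(float); c,s=np.cos(p[2]),np.sin(p[2])
    return np.c_[p[0]+c*P[:,0]-s*P[:,1],p[1]+s*P[:,0]+c*P[:,1],P[:,2]]
E
python3 - <<'E'
from h import *
from rig import snapshot
C={}
for c in ["scene","side"]:
    s=snapshot(c); C[c]=Cam(s["mtx"],s["eye"],s["attitude"])
P={"scene":[(-110,-90,12,105,338),(90,-90,12,312,432),(90,260,12,498,160),(-85,-30,22,168,293),(30,-30,22,285,342),(30,63,22,341,268)],
"side":[(90,260,12,258,508),(-110,260,12,633,462),(-110,-90,12,447,165),(90,-90,12,147,197)]}
D={k:np.array(v,float) for k,v in P.items()}
D["scene"][:,3:]=D["scene"][:,3:]/2.4+[150,200]; D["side"][:,3:]=D["side"][:,3:]/5+[250,180]
def res(p,cs): return np.concatenate([(C[c].proj(F2W(p,D[c][:,:3]/1000))-D[c][:,3:]).ravel() for c in cs])
for cs in (["scene"],["side"],["scene","side"]):
    best=min((least_squares(res,[0.6,0,a],args=(cs,)) for a in np.arange(-3,3,1.)),key=lambda r:r.cost)
    p=best.x; print(cs,p.round(4),np.rad2deg(p[2]).round(2),best.fun.round(1))
print("knob scene top-mid",C["scene"].ray((246.8,306.5),.058),"side",C["side"].ray((327.5,217.7),.058))
g=np.arange(0,.026,.005)
for c in C: print(c,C[c].proj(F2W(p,[[-.06+a,0,.058] for a in g])).round(1))
print(F2W(p,[[0,0,0],[-.06,0,0]]))
np.save("p.npy",p)
# thumbscrew, plug ,
for uv,n in (((150+290/2.4,200+395/2.4),"thumb"),):
    w=C["scene"].ray(uv,.018); c,s=np.cos(p[2]),np.sin(p[2]); d=w[:2]-p[:2]; print(n,w,"fix",c*d[0]+s*d[1],-s*d[0]+c*d[1])
E
```

```text
['scene'] [ 0.5706 -0.1504  0.3719] 21.31 [-1.8  0.6  0.6 -0.1  1.1 -0.4 -0.4 -0.1  0.3 -0.1  0.4 -0.5]
['side'] [ 0.5659 -0.1479 -5.9196] -339.17 [-0.4  0.3  0.5 -0.3  0.5 -0.1 -0.6 -0.3]
['scene', 'side'] [ 0.5693 -0.1499 -5.9119] -338.73 [-1.9  0.1  0.3 -0.7  0.9 -0.7 -0.6 -0.5  0.  -0.6  0.2 -1.  -0.8 -0.2
 -0.2 -1.1 -0.7 -0.5 -1.7 -0.6]
knob scene top-mid [ 0.53339143 -0.16137433  0.058     ] side [ 0.5222534  -0.14208312  0.058     ]
scene [[236.6 303.5]
 [238.7 304.3]
 [240.9 305.2]
 [243.  306. ]
 [245.1 306.9]
 [247.3 307.7]]
side [[331.5 213.4]
 [329.9 213.6]
 [328.3 213.8]
 [326.7 213.9]
 [325.1 214.1]
 [323.4 214.3]]
[[ 0.5693221  -0.14989651  0.        ]
 [ 0.51341101 -0.1716669   0.        ]]
thumb [ 0.65150737 -0.1959593   0.018     ] fix 0.059871051168996534 -0.07274376926260137
```

```bash
cat >> h.py <<'E'
def quat(th): return np.array([0,np.cos(th/2),np.sin(th/2),0])
E
python3 - <<'E'
from h import *; from rig import *; import cv2
p=np.load("p.npy"); p[2]%=2*np.pi; p[:2]=.570,-.150; np.save("p.npy",p)
move_gripper(0.0)
s=get_state(); print(s["opening"])
line_to([*s["position"][:2],.34],rate=.2)
w=F2W(p,[-.06,-.02,.30])[0]
for th in (p[2]+np.pi,p[2]):
    q=inverse_kinematics(w,quat(th)); print(th,q)
th=p[2]+np.pi
try: movep(w,quat(th))
except PlanningError as e: print(e); movep(w,quat(p[2]))
s=get_state(); print(s["t"],s["position"],s["q"],s["ee_rot"])
s=snapshot("wrist"); cv2.imwrite("pics/w.png",s["img"][:,:,::-1]); print(s["mtx"],s["eye"],s["attitude"])
C=Cam(s["mtx"],s["eye"],s["attitude"])
for t in ["knob","fixture","slot_corner","clamp","thumbscrew"]: print(t,[(round(d["confidence"],2),d["box"],np.argwhere(d["pixels"]).mean(0)[::-1].round(1)) for d in silhouettes("wrist",t)[:2]])
print(C.proj(F2W(p,[[-.11,-.09,.012],[.09,-.09,.012],[-.085,-.03,.022],[.03,-.03,.022],[.03,.063,.022],[-.085,.063,.022],[-.04,0,.078],[0,0,.022]])).round(1))
E
```

```text
2.1697764960695782e-05
3.5129063036659165 [-0.2282818   0.4443896   0.75384654  1.70876865 -0.3328327   1.12117263
  2.56607305]
0.3713136500761234 [-0.39305418  0.56967053  1.10690044  1.71334884 -0.54299369  1.2041219
 -0.34475778]
5.55 [ 0.52169772 -0.18971159  0.29989481] [-0.22901808  0.44458357  0.75316683  1.70856062 -0.33290207  1.12124037
  2.56579363] [-2.54197909e-05 -1.85133401e-01  9.82713390e-01  1.26962687e-04]
[[381.45014271   0.         323.96164496]
 [  0.         381.45014271 241.8052974 ]
 [  0.           0.           1.        ]] [ 0.44670198 -0.21881202  0.41691192] [0.08929335 0.55728645 0.81512458 0.13050069]
knob [(0.73, [330.0, 201.3, 61.3, 37.8], array([358.1, 215.1]))]
fixture [(0.64, [257.6, 144.0, 379.9, 263.1], array([439.4, 247.3]))]
slot_corner [(0.74, [258.1, 140.4, 378.4, 267.7], array([439.5, 247.4]))]
clamp [(0.86, [330.5, 201.2, 62.9, 38.0], array([357.9, 215.2])), (0.61, [258.4, 144.0, 379.9, 263.1], array([439.6, 247.5]))]
thumbscrew [(0.62, [271.3, 286.3, 15.7, 25.9], array([279.8, 297.7])), (0.28, [115.5, 234.3, 70.7, 83.6], array([151.4, 274.7]))]
[[255.6 146.8]
 [265.  318.6]
 [313.7 172.6]
 [314.5 275.7]
 [397.4 275.7]
 [404.1 172.6]
 [344.9 230. ]
 [341.6 250.5]]
```

View pics/w.png

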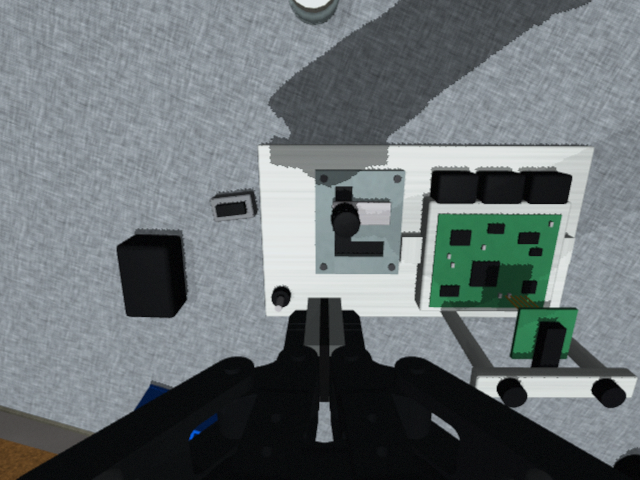

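The wrist view shows the plate edge corners at (259,145) and (266,317), the gate plate at (316,171) to (402,274), the knob at about (345,219), and the thumbscrew at (281,297). I refine the fit with these.

```bash
python3 - <<'E'
from h import *; from rig import *
s=snapshot("wrist"); C=Cam(s["mtx"],s["eye"],s["attitude"]); img=s["img"].astype(int)
D=np.array([(-110,-90,12,259,145),(90,-90,12,266,317),(-110,260,12,593,147),(-85,-30,22,316,170.5),(30,-30,22,316,273.5),(30,63,22,399,274),(-85,63,22,405,171)],float)
p=np.load("p.npy")
r=least_squares(lambda p:(C.proj(F2W(p,D[:,:3]/1000))-D[:,3:]).ravel(),p); print(r.x.round(4),np.rad2deg(r.x[2]),r.fun.round(1))
P=r.x
a=np.linspace(0,6.28,40)
for x in (-.06,-.05,-.045,-.04,-.035):
  o=[]
  for pp in (P,):
    q=C.proj(F2W(pp,[[x+.013*np.cos(t),.013*np.sin(t),z] for t in a for z in (.038,.078)])); o+=[*q.min(0),*q.max(0)]
  print(x,np.round(o,1))
m=img.max(2)<40
print([ (int(np.where(m[y,325:375])[0].min()+325),int(np.where(m[y,325:375])[0].max()+325)) if m[y,325:375].any() else None for y in range(184,246,3)])
np.save("p2.npy",P)
E
```

```text
[ 0.5678 -0.1501  0.3652] 20.9268730604981 [-1.7 -0.3 -0.5 -0.   3.3 -0.4 -0.7  0.3 -0.6  0.7 -0.6  0.6  0.8  0.3]
-0.06 [331.8 185.3 361.3 220.9]
-0.05 [331.7 195.2 360.9 231.3]
-0.045 [331.7 200.1 360.7 236.5]
-0.04 [331.6 204.9 360.5 241.6]
-0.035 [331.6 209.7 360.3 246.6]
[None, None, (337, 351), (336, 351), (336, 351), (336, 351), (345, 345), (338, 351), (335, 353), (333, 356), (333, 357), (332, 358), (332, 359), (332, 359), (334, 359), (334, 358), (336, 356), (336, 353), (336, 350), (336, 350), (336, 374)]
```

```bash
python3 - <<'E'
from h import *; from rig import *; import cv2
p=np.array([.5685,-.150,.368]); np.save("p.npy",p); th=quat(p[2]+np.pi)
f=lambda x,y,z:F2W(p,[x,y,z])[0]
def fx():
    s=get_state(); d=s["position"][:2]-p[:2]; c,n=np.cos(p[2]),np.sin(p[2]); F=s["contact_force"]
    return np.round([s["t"],1e3*(c*d[0]+n*d[1]),1e3*(-n*d[0]+c*d[1]),1e3*s["position"][2],c*F[0]+n*F[1],-n*F[0]+c*F[1],F[2]],2)
line_to(f(-.092,0,.15),th,rate=.15); print(fx())
line_to(f(-.092,0,.072),th,rate=.1); print(fx())
for x in (-.07,-.05,-.035): print(line_to(f(x,0,.072),th,rate=.05,contact_N=10),fx())
print(line_to(f(-.012,0,.072),th,rate=.02,contact_N=7),fx())
s=snapshot("wrist"); C=Cam(s["mtx"],s["eye"],s["attitude"]); cv2.imwrite("pics/w2.png",s["img"][:,:,::-1])
s=snapshot("scene"); cv2.imwrite("pics/s2.png",cv2.resize(s["img"][250:400,180:380,::-1],(800,600),interpolation=3))
E
```

```text
[ 7.0800e+00 -9.1600e+01 -4.5000e-01  1.5061e+02 -2.8000e-01  2.7000e-01
  3.0000e-02]
[  8.02 -91.83  -0.31  72.44  -0.34  -0.53   0.33]
False [  8.61 -69.97   0.13  71.91   0.42   0.53   0.13]
False [  9.16 -49.67   0.1   71.92  -0.34   0.43   0.37]
False [  9.61 -34.54   0.11  71.93   0.33   1.03   0.74]
True [ 1.038e+01 -2.126e+01  1.000e-02  7.172e+01 -1.010e+00 -3.600e-01
  9.700e-01]
```

View pics/s2.png

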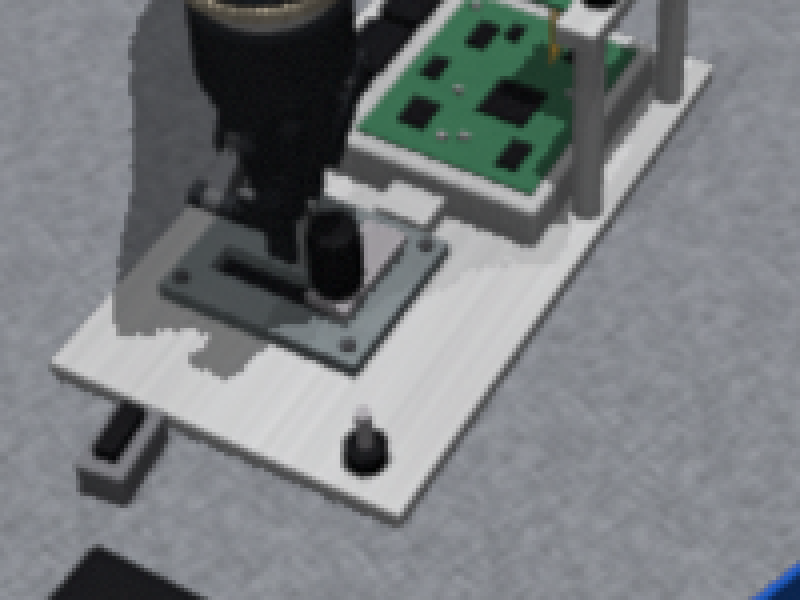

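The knob is at the corner stop, with the tip behind it in the long leg at picture (285,250). Next I back off, go around to the -y side and push along +y.

```bash
python3 - <<'E'
from h import *; from rig import *; import cv2
p=np.load("p.npy"); th=quat(p[2]+np.pi)
f=lambda x,y,z:F2W(p,[x,y,z])[0]
def fx():
    s=get_state(); d=s["position"][:2]-p[:2]; c,n=np.cos(p[2]),np.sin(p[2]); F=s["contact_force"]
    return np.round([s["t"],1e3*(c*d[0]+n*d[1]),1e3*(-n*d[0]+c*d[1]),1e3*s["position"][2],c*F[0]+n*F[1],-n*F[0]+c*F[1],F[2]],2)
line_to(f(-.04,0,.072),th,rate=.08)
line_to(f(-.04,0,.13),th,rate=.15)
line_to(f(.002,-.058,.13),th,rate=.15)
line_to(f(.002,-.058,.072),th,rate=.1); print(fx())
print(line_to(f(.002,-.032,.072),th,rate=.05,contact_N=10),fx())
print(line_to(f(.002,0.0,.072),th,rate=.04,contact_N=12),fx())
print(line_to(f(.002,.020,.072),th,rate=.02,contact_N=8),fx())
s=snapshot("scene"); cv2.imwrite("pics/s3.png",cv2.resize(s["img"][250:400,180:380,::-1],(800,600),interpolation=3))
E
```

```text
[ 1.275e+01  2.050e+00 -5.821e+01  7.236e+01 -5.500e-01  3.500e-01
 -2.000e-02]
False [ 13.42   2.13 -32.03  72.14   0.74  -0.72  -0.58]
False [1.437e+01 2.180e+00 8.000e-02 7.202e+01 3.600e-01 2.000e-02 3.900e-01]
True [15.08  1.97 12.79 71.87  1.06 -3.9   0.87]
```

View pics/s3.png

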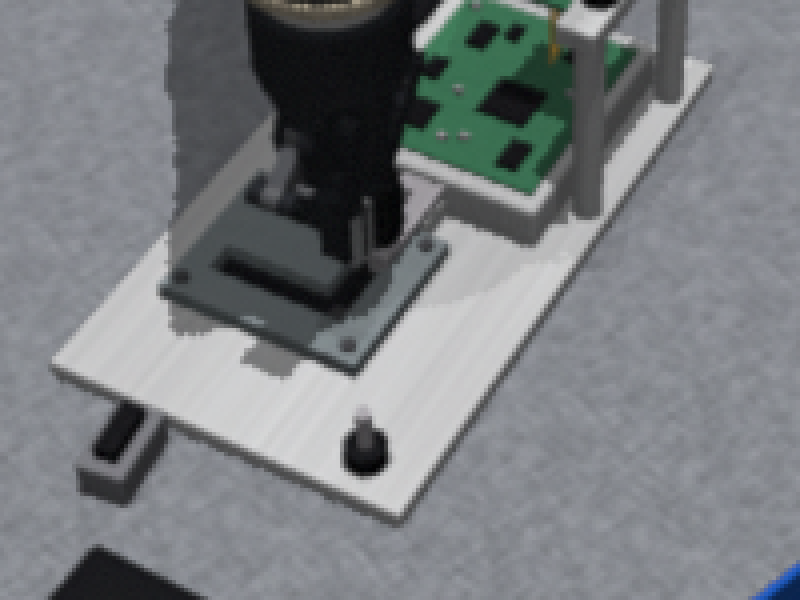

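The knob is behind the fingers at about (385,215), and the tongue lies over the ear at about (425,195), at the end stop. Next I hold briefly, retreat and check.

```bash
python3 - <<'E'
from h import *; from rig import *; import cv2
p=np.load("p.npy"); th=quat(p[2]+np.pi)
f=lambda x,y,z:F2W(p,[x,y,z])[0]
pause(.3)
line_to(f(.002,-.03,.072),th,rate=.08)
line_to(f(-.02,-.06,.28),th,rate=.15)
s=snapshot("wrist"); C=Cam(s["mtx"],s["eye"],s["attitude"])
cv2.imwrite("pics/w4.png",s["img"][:,:,::-1])
a=np.linspace(0,6.28,40)
q=C.proj(F2W(p,[[.003+.013*np.cos(t),.039+.013*np.sin(t),z] for t in a for z in (.038,.078)])); print("expected",q.min(0),q.max(0)-q.min(0))
print([(d["confidence"],d["box"]) for d in silhouettes("wrist","knob")],get_state()["t"])
E
```

```text
expected [411.25459023 215.26355772] [39.64087125 39.45552712]
[(0.58, [408.4, 211.6, 65.7, 42.0])] 17.775
```

View pics/w4.png

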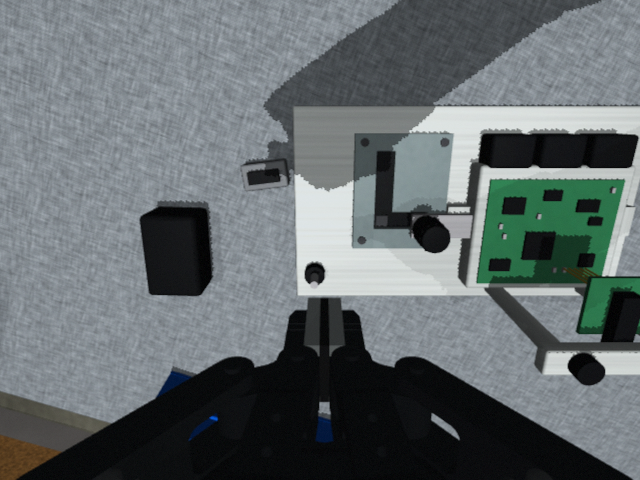

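The knob is at (432,233), within about 3 px of where it should be at the end of the short leg. The tongue covers the ear at (458,222), the hand is clear, and the loose things are undisturbed.

```bash
python3 -c "
from rig import *
print(finish_job())"
```

```text
the job is handed in; nothing more can be done
None
```

The clamp is at the end of the short leg with its tongue over the ECU's ear and the hand clear, confirmed by the last wrist picture; the job is handed in, about 18 s on the robot clock, and the hand-in gave no verdict.

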